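# Close the glue press with the turning bar

## Robot

A 6-joint arm with a two-finger parallel gripper is mounted at the origin on a cart in front of the work surface, level with it; the furniture and walls round the work are solid. World frame = base frame: x ahead of the robot, y to its left, z up, the work surface at z = 0. Lengths are in mm, angles in degrees, forces in N, time in s.
With the tool pointing down it reaches from about 350 to 875 mm from the base axis. Payload 15.5 kg.
Tool frame: the origin (TCP) lies at the very end of the fingers, on their centre line; the grasp point (between the pads) lies 19 mm behind it; z points along the fingers, y is the line along which they close (so a half turn about z gives the same grasp; the last joint's range is limited). The gripper opens to 85 mm and grips with 20 to 120 N. Pads are 22 mm wide; open, the fingers measure 114 mm over their backs; the gripper's body (76 mm by 85 mm) begins 54 mm behind the grasp point. The pads swing forward as they close: fully open they stand 13 mm farther back than shut.
Start: joints at [-5.472, 28.281, 77.091, -0, 74.628, -5.472], TCP at [625.001, 0.003, 231.277] pointing down, gripper open.
Joint ranges: [-166.48, 166.48], [-47.26, 123.95], [12.59, 153.08], [-70.14, 250.14], [6.76, 159.57], [-176.63, 176.63]. Speed limits (degrees/s): [108.29, 108.29, 147.25, 172.46, 172.46, 172.46].

## Interface

Orientations are given as [roll, pitch, yaw] about the fixed x, y, z axes, in that order (R = Rz(yaw) Ry(pitch) Rx(roll)).
In Python, from station import sensors, optics, env gives the robot as it stands. The module is installed in compiled form; this text tells all that it offers.
- The arm moves only by the shell command python3 -m handwheel 'ROWS' [FORCE]. ROWS is JSON, a list of rows, each a list of 5 numbers: the opening, from 0 (shut) to 1 (fully open), then the shift along the tool's x, y, z in m, then the turn about the tool's z in units of 6 degrees (1.0 is 6 degrees). In form: [[fingers, tx, ty, tz, spin], ...]. A call has 1 to 5 rows; each row is the pose to reach, as a shift and turn from the pose commanded when the call began, along the tool's axes at that moment; what a row does not reach only later rows make up. A row lasts 1/12 s, in which the tool goes at most 41.7 mm and 7.16 degrees, less where a joint would pass 70% of its speed; a pose out of reach is approached as far as the arm can. A call with a gripper value outside its range is refused whole. The fingers move at their own pace and stop on an object; FORCE is the grip in N (left out, the last holds). Time passes only in rows, so rows that repeat a pose let the fingers close. It gives the time, the measured TCP pose, the force, the opening and the grip force at its end, in the units of the state.
- sensors.get_obs(): the state, without advancing time (a new reading comes with each control period).
- optics.snapshot(name): name is "scene" or "side" or "wrist"; returns (picture, depth): 420x560x3 uint8, red, green, blue; 420x560 float32, mm along the optical axis (not along the pixel's ray), 0 where there is no reading.
- optics.camera_info(name): a dict with "fx", "fy", "cx", "cy" (pixels), "position" and "rotation" of the camera in the world; the wrist camera has in their place "hand_eye" (4x4, takes a point from camera to tool coordinates, whose origin is the TCP and whose axes are the flange's). Camera axes: x right, y up, looking along -z (the intrinsics and any distortion apply to the point x, -y, -z); pixel columns grow to the right and rows downward; lengths in mm; the calibration is good to about 2 mm. A picture is of the moment at which its call begins: read the wrist's pose just before it. camera_info takes no time and is no camera call.
- env.finish_job(): hands the job in; it is judged then, once.
Trained networks look in the newest picture that a camera, given by its name, has taken for a name from the list of things; names that differ only in an ending like _2 or _b are one class to them, and where a whole thing is asked for, a point or a joint stands for the part that bears it (a point fixed in the world has none). Each returns a list of dicts, best first, with "score" (0 to 1); they miss things now and then, are a little off and sometimes report something else, mostly with a low value. They report only what shows in the picture. A call takes as long as a camera call. They do not tell look-alikes from the thing itself.
- optics.recognise(camera, thing): "xyz" ([x, y, z] in mm, in world coordinates, good to about 4 mm: the middle of the surface that is visible of it).
- optics.trace(camera, thing): "mask" (420x560 bool, what is visible of it).
The state is a dict: "clock": time; "joint_pos": joint angles; "dq": joint speeds; "tau": joint torques, N m; "ee_pos": TCP position; "orientation": TCP orientation; "force": force on the tool from outside, world axes, zero at the start; "torque": the same for the moment, N m; "gripper_width": opening from 0.0 (shut) to 1.0 (fully open); "finger_force": force on a finger pad.
Only numpy, scipy, OpenCV 4.12 (cv2) and the standard library are available. Lean on these libraries where they do the work, as an engineer would, in place of code of your own. Each camera call takes 0.05 s, during which the arm holds its last target. There are 200 camera calls.

## Task

Close the small glue press: push the loose turning bar well into the holes of the collar, moving it on from hole to hole, to screw the collar down clockwise (seen from above) until it bears firmly on the pressure plate, without overtightening it. Turn the collar only with the bar, not with the hand. Then pull the bar out, lay it down on the table clear of the press, and leave the other things on the table where they are.

Things in the scene. Friction and masses are not known exactly. Their poses are not given: they have to be found in the camera images.
- press: Glue press fixed to the table: wooden base 116 x 126 x 14 mm, origin mid-underside, z up, front -x. A threaded post in its middle (26 mm thick, 100 mm high) carries the collar. Four 12 mm columns, 98 mm high, at x +/-41, y +/-49.5 mm rise past the holes: a bar in a front hole swings only about 38 degrees either side of the press's -x
- collar (a joint): Turn of the collar (rad), growing as it is screwed down, clockwise seen from above; 2.86 mm down per rad; stays where left. At 0 a hole points along the press's -x; at q that hole has turned q towards the press's +y; the other holes every 60 degrees. It meets the plate somewhere between about 0.5 and 1.2 rad: the slats' thickness differs, so this must be felt
- collar_centre (a point): On the collar's axis, at mid-height of its holes (about 63 mm above the table; sinks with it). Collar: dark steel hexagonal ring, 92 mm across flats, 26 mm high, in each flat one radial round hole, 11.2 mm wide, chamfered, 30 mm deep, its mouth 46 mm from the axis
- pressure_plate: Bare metal plate, 106 x 118 x 10 mm, under the collar, on three wooden slats; origin mid-underside. The collar runs free at 1 to 2 N sideways on a handle held 115 mm from the post. Once it meets the plate the resistance climbs: 0.3 to 0.7 rad further is right (6 to 8 N, 0.4 to 0.75 N m about the post with the hand's twist counted), under 0.25 rad is loose, over 0.9 rad too tight
- bar: Loose turning bar, 145 mm, about 120 g: 10 mm steel rod with chamfered tip in a flat-sided wooden handle 70 x 18 (y) x 24 (z) mm. Origin on the rod's axis 100 mm behind the tip, near the centre of mass; x to the tip; handle from x = -45 to +25 mm, brass ferrule to +29. Lies z up on the table, left or right of the press, tip roughly away from the robot
- bar_tip (a point): Centre of the bar's tip
- jar: Clear plastic jar with a ribbed screw lid, 51 mm wide, 65 mm high, loose bystander on the other side of the press; origin under its middle
- dropper_a: Dark dropper bottle, 32 mm wide, 107 mm high, loose bystander; origin under its middle
- dropper_b: Clear dropper bottle, 32 mm wide, 105 mm high, loose bystander; origin under its middle
- glue: White bottle, 43 mm wide, 131 mm high, loose bystander; origin under its middle
- cup_a: Small clear portion cup, 44 mm wide, 33 mm high, loose bystander; origin under its middle
- cup_b: Small clear portion cup like the other, loose bystander; origin under its middle
Not all that is in view belongs to the job. Leave any green look-alike of the bar alone.

How it is judged (in metres and radians):
On the way, in this order (a step that is already met when the one before it is completed fails the run):
1. the bar is in a hole of the collar and has turned it on past its first stretch (value of joint collar above 0.2 rad and distance between bar_tip and collar_centre below 0.03 m), for 0.05 s.
2. the bar is out of the hole again, on its way to the next one (distance between bar_tip and collar_centre above 0.047 m), for 0.05 s.
3. the bar is in the next hole and the collar bears on the pressure plate with more than 22 N (contact force between collar and pressure_plate above 22 N and distance between bar_tip and collar_centre below 0.03 m), for 0.1 s.
At the end, for the whole second after the job is handed in: the collar presses on the pressure plate with more than 22 N by itself, and the bar lies flat on the table, at rest, its tip more than 100 mm and its middle more than 120 mm from the press's post (contact force between collar and pressure_plate above 22 N and height (world z) of bar below 0.025 m and height (world z) of bar_tip below 0.03 m and horizontal distance between bar_tip and press above 0.1 m and horizontal distance between bar and press above 0.12 m and linear speed of bar below 0.02 m/s and velocity of joint collar below 0.02 rad/s); the robot touches nothing.
It fails at once if the collar is overtightened: it presses on the pressure plate with more than 110 N (contact force between collar and pressure_plate above 110 N).
It fails at once if the collar is pushed with the hand instead of the bar (more than 3 N) (contact force between any of the fingers, the arm and collar above 3 N).
It fails at once if a bystander is moved by more than 30 mm (distance of any of jar, dropper_a, dropper_b, glue, cup_a, cup_b from where it was at the start of the episode above 0.03 m).
It also fails if it takes over 72 s, if anything falls off the work surface, if the arm or the gripper's body presses on something with over 40 N, if the wrist force passes 120 N, or if a joint passes its speed limit or range.

## Working session

There is one attempt and no reset: what is moved stays moved. The work goes in short steps, Python scripts to look and compute and a shell command to move; the robot and the scene stay as the last step left them, time stands still between calls to the robot, and variables do not carry over. Pictures are saved under pics/ and viewed, at most 10 in all, crops included, and the job is handed in when it is done.

```bash
mkdir -p pics; ls
python3 - <<'E'
from station import sensors, optics, env
import cv2,numpy as np
o=sensors.get_obs(); print(o)
a,d=optics.snapshot("scene"); 
for n in ["press","collar","pressure_plate","bar","bar_tip","jar","dropper_a","glue","cup_a"]:
    print(n,[(np.round(r["xyz"]).tolist(),round(r["score"],2)) for r in optics.recognise("scene",n)])
b,d2=optics.snapshot("side")
for n in ["press","collar","bar","bar_tip"]:
    print(n,[(np.round(r["xyz"]).tolist(),round(r["score"],2)) for r in optics.recognise("side",n)])
cv2.imwrite("pics/a.png",a[:,:,::-1]);cv2.imwrite("pics/b.png",b[:,:,::-1])
for c in["scene","side","wrist"]: print(optics.camera_info(c))
E
```

```text
pics
{'clock': 0.0, 'joint_pos': array([-5.47083069e+00,  2.83163206e+01,  7.71293796e+01, -4.57145577e-04,
        7.46294790e+01, -5.47108221e+00]), 'dq': array([-0.06827023, -0.05794949,  0.1210927 , -0.06388904, -0.1460829 ,
        0.03031349]), 'tau': array([-2.68344644e-03, -8.82162237e+01, -3.83866239e+01, -4.40739132e-04,
        1.02696815e-02,  1.38197843e-04]), 'ee_pos': array([6.24612316e+02, 4.77346855e-02, 2.30671384e+02]), 'orientation': array([-1.79925121e+02, -6.72920394e-03,  9.00003686e+01]), 'force': array([ 0.0273291 ,  0.25360678, -0.07812894]), 'torque': array([-0.01153587, -0.01575287, -0.02314701]), 'finger_force': 0.0, 'gripper_width': 1.0020511853913383}
press [([610.0, -6.0, 52.0], 0.82)]
collar [([619.0, 13.0, 74.0], 0.59)]
pressure_plate [([601.0, -17.0, 40.0], 0.76)]
bar [([366.0, -131.0, 20.0], 0.86), ([474.0, 269.0, 17.0], 0.62)]
bar_tip [([471.0, 270.0, 16.0], 0.88), ([365.0, -127.0, 19.0], 0.58)]
jar [([489.0, -319.0, 52.0], 0.81)]
dropper_a [([668.0, -256.0, 49.0], 0.67), ([724.0, -158.0, 50.0], 0.56), ([608.0, -5.0, 54.0], 0.36)]
glue [([732.0, 2
[... 546 characters left out ...]
1942264])}
{'fx': 394.0844469692811, 'fy': 394.0844469692811, 'cx': 283.47880924044546, 'cy': 205.4527463408428, 'position': array([ 371.72033978, -844.09534282,  469.08571806]), 'rotation': array([ 64.61437161,   1.23533067, -13.71095634])}
{'fx': 294.54965303275196, 'fy': 294.54965303275196, 'cx': 276.81902946538065, 'cy': 207.73896987240306, 'hand_eye': array([[ 1.09567177e-03,  9.56135113e-01,  2.92923959e-01,
         7.44273031e+01],
       [ 9.99999142e-01, -8.37193133e-04, -1.00777375e-03,
         9.67548282e-02],
       [-7.18333942e-04,  2.92924812e-01, -9.56135209e-01,
        -1.42617561e+02],
       [ 0.00000000e+00,  0.00000000e+00,  0.00000000e+00,
         1.00000000e+00]])}
```

View pics/a.png

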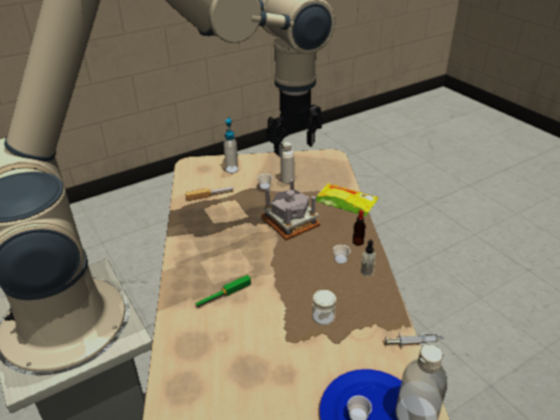

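Run:
```python
from station import sensors, optics, env
import cv2,numpy as np
o=sensors.get_obs(); print(o['ee_pos'],o['orientation'])
a,d=optics.snapshot("wrist"); np.savez("w0.npz",a=a,d=d)
cv2.imwrite("pics/w.png",a[:,:,::-1])
```

```text
[6.25010599e+02 2.08028639e-04 2.31285347e+02] [ 1.79999424e+02 -8.63891478e-04  8.99986049e+01]
```

View pics/w.png

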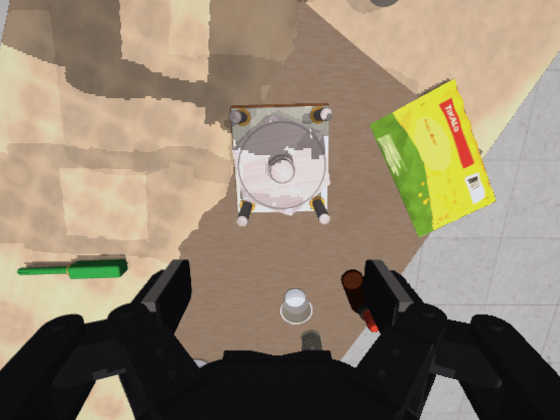

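The scene picture shows the orange-handled bar at about (210,193), left of the press, and the green decoy at (225,291). The wrist picture shows the press's four column tops near (238,116), (318,115), (243,221) and (323,219).

```bash
cat > h.py <<'E'
from station import sensors, optics, env
import cv2,numpy as np
from scipy.spatial.transform import Rotation as Ro
def pts(cam,d,o=None):
    i=optics.camera_info(cam)
    v,u=np.mgrid[:420,:560]
    p=np.stack([(u-i['cx'])/i['fx']*d,-(v-i['cy'])/i['fy']*d,-d],-1)
    if cam=="wrist":
        H=i['hand_eye']; p=p@H[:3,:3].T+H[:3,3]
        R=Ro.from_euler('xyz',o['orientation'],degrees=True).as_matrix()
        p=p@R.T+o['ee_pos']
    else:
        p=p@Ro.from_euler('xyz',i['rotation'],degrees=True).as_matrix().T+i['position']
    p[d==0]=np.nan
    return p
def look(cam="wrist",name=None):
    o=sensors.get_obs(); a,d=optics.snapshot(cam)
    if name: cv2.imwrite("pics/%s.png"%name,a[:,:,::-1])
    return o,a,pts(cam,d,o)
def shift(T):  # world displacement (mm) -> tool axes in m
    o=sensors.get_obs(); R=Ro.from_euler('xyz',o['orientation'],degrees=True).as_matrix()
    return np.round(R.T@(np.array(T)-o['ee_pos'])/1000,4), o['ee_pos'].round(1), o['orientation'].round(2)
E
python3 - <<'E'
from h import *
f=np.load("w0.npz");d=f['d']
o=dict(orientation=[180,0,90],ee_pos=np.array([625.01,0,231.29]))
p=pts("wrist",d,o)
print("table z",np.nanmedian(p[40:100,300:310],axis=(0,1)))
m=((p[...,2]>92)&(p[...,2]<112)).astype(np.uint8)
m[:60]=0;m[240:]=0;m[:,:200]=0;m[:,350:]=0
n,l,s,c=cv2.connectedComponentsWithStats(m)
for k in range(1,n):
    if s[k,4]>10: print(c[k].round(),s[k,4],np.nanmedian(p[l==k],axis=0).round(1), np.nanmean(p[l==k],axis=0).round(1))
# collar top heights
for uv in [(281,130),(262,150),(300,190),(281,165)]: print(uv,p[uv[1],uv[0]].round(1))
for cam in ["scene","side"]:
    o,a,p=look(cam)
    for r in optics.trace(cam,"bar"):
        q=p[r['mask']&(p[...,2]>4)]; q=q[~np.isnan(q[:,0])]
        if r['score']<.4:continue
        mu=np.median(q,0); e=np.linalg.svd((q-mu)[:,:2],full_matrices=False)[2][0]
        t=(q-mu)[:,:2]@e; print(cam,r['score'],len(q),mu.round(1),np.degrees(np.arctan2(e[1],e[0])),np.percentile(t,[1,99]).round(), a[r['mask']].mean(0))
E
```

```text
table z [6.57429060e+02 1.27645404e+02 5.62860011e-01]
[325. 114.] 149 [668.5  77.5  97.6] [668.6  77.7  97.5]
[235. 116.] 142 [587.8  75.7  97.7] [587.7  75.3  97.6]
[281. 169.] 572 [629.3  28.3 101.6] [629.5  28.1 100.8]
[323. 217.] 118 [671.3 -19.8  97.6] [671.6 -20.1  97.3]
[242. 219.] 116 [590.7 -22.4  97.7] [590.4 -22.5  97.3]
(281, 130) [629.4  62.8  77.4]
(262, 150) [610.7  43.6  77.9]
(300, 190) [649.3   2.8  77.6]
(281, 165) [629.2  32.5 102.5]
scene 0.76 266 [475.2 269.8  16.8] 168.40860940695785 [-88.  48.] [152.12195122 122.94773519  83.42160279]
scene 0.61 381 [ 363.5 -128.    18.7] -179.7224198180288 [-45.  90.] [ 39.87218045 107.06516291  39.47619048]
side 0.78 572 [ 367.3 -129.8   16.9] -179.75877245716867 [-48.  88.] [ 58.2718601  101.25278219  58.44833068]
side 0.63 1214 [ 496.3 -325.3   46.6] 167.8349193915851 [-25.  24.] [144.77572347 143.31511254 133.09646302]
side 0.62 269 [475.6 268.6  15.3] -12.34996900415342 [-46.  89.] [135.4379562  112.56934307  87.63138686]
```

```bash
python3 -m handwheel '[[1,0.16,-0.09,0,-5],[1,0.16,-0.09,0,-5],[1,0.16,-0.09,0,-5],[1,0.16,-0.09,0,-5],[1,0.16,-0.09,0,-5]]'
python3 -m handwheel '[[1,0,0,0,-5],[1,0,0,0,-5],[1,0,0,0,-5],[1,0,0,0,-5],[1,0,0,0,-5]]'
python3 -m handwheel '[[1,0,0,0,-3],[1,0,0,0,-3],[1,0,0,0,-3],[1,0,0,0,-3],[1,0,0,0,-3]]'
python3 -c "
from h import *
print(shift([475,269,150]))"
```

```text
clock: 1.42
ee_pos: [532.3, 163.4, 231.4]
orientation: [-180.0, -0.1, 120.6]
force: [0.5, 0.4, 0.3]
gripper_width: 0.999
finger_force: 0.0
clock: 1.83
ee_pos: [535.0, 160.1, 231.4]
orientation: [180.0, 0.0, 150.4]
force: [0.0, -0.9, -0.7]
gripper_width: 0.997
finger_force: 0.0
clock: 2.25
ee_pos: [535.0, 159.9, 231.3]
orientation: [-180.0, -0.0, 167.7]
force: [-0.7, 0.1, -0.3]
gripper_width: 1.001
finger_force: 0.0
(array([0.0818, 0.0938, 0.0813]), array([535. , 159.9, 231.3]), array([-180.  ,   -0.  ,  167.73]))
```

```bash
python3 -m handwheel '[[1,0.082,0.094,0.081,0],[1,0.082,0.094,0.081,0],[1,0.082,0.094,0.081,0],[1,0.082,0.094,0.081,0],[1,0.082,0.094,0.081,0]]'
python3 -m handwheel '[[1,0,0,0,0]]'
cat > barfit.py <<'E'
from h import *
o,a,p=look("wrist","bar1")
print(o['ee_pos'],o['orientation'])
rs=optics.trace("wrist","bar")
for r in rs[:2]:
    print(r['score'],r['mask'].sum())
r=rs[0]; q=p[r['mask']&(p[...,2]>3)&(p[...,2]<40)]
mu=q.mean(0); e=np.linalg.svd((q-mu)[:,:2],full_matrices=False)[2][0]
if e[0]<0:e=-e
h=q[q[:,2]>19]
muh=np.median(h,0); eh=np.linalg.svd((h-h.mean(0))[:,:2],full_matrices=False)[2][0]
t=q[:,:2]@e; n=np.array([-e[1],e[0]])
print("yaw",np.degrees(np.arctan2(e[1],e[0])),"handle yaw",np.degrees(np.arctan2(eh[1],eh[0])))
th=h[:,:2]@e; print("t",t.min(),t.max(),"handle t",np.percentile(th,[1,99]),"z",np.percentile(h[:,2],[5,50,95]))
lat=np.percentile(h[:,:2]@n,[3,97]); print("lat",lat, "rod lat",np.median(q[(t>t.max()-30)][:,:2]@n))
t0=t.max()-100; print("origin by tip",e*t0+n*lat.mean(), "by handle", e*((th.min()+th.max())/2+10)+n*lat.mean())
E
python3 barfit.py
```

```text
clock: 2.67
ee_pos: [470.9, 271.2, 147.6]
orientation: [-179.9, -0.2, 167.9]
force: [-0.3, -0.4, -0.5]
gripper_width: 1.0
finger_force: 0.0
clock: 2.75
ee_pos: [473.6, 269.6, 149.7]
orientation: [-179.9, -0.1, 167.9]
force: [0.5, -0.1, 0.7]
gripper_width: 1.002
finger_force: 0.0
[473.56421494 269.6081491  149.72602099] [-1.79948465e+02 -6.25514094e-02  1.67912360e+02]
0.64 2059
0.64 1833
yaw -14.200180426974182 handle yaw -14.138769103457504
t 346.62734291023907 490.71613351333593 handle t [347.34944174 418.14906463] z [21.7374236  23.77426864 25.04638418]
lat [374.76127958 391.28688577] rod lat 382.9879267355808
origin by tip [472.7374427  275.47387385] by handle [475.19788283 274.85127853]
```

View pics/bar1.png

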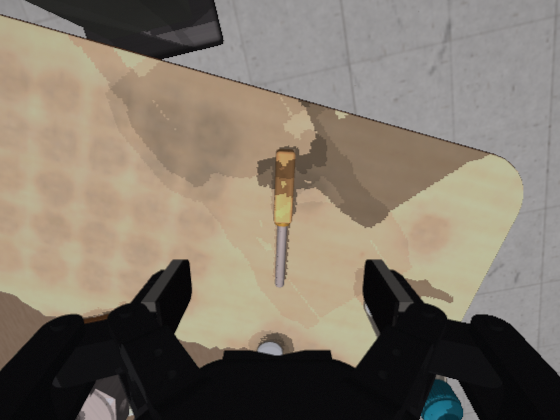

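```bash
python3 -m handwheel '[[0.6,0.002,0.006,0.08,0.35],[0.6,0.002,0.006,0.08,0.35],[0.6,0.002,0.006,0.12,0.35],[0.6,0.002,0.006,0.147,0.35],[0.6,0.002,0.006,0.147,0.35]]' 60
python3 -m handwheel '[[0,0,0,0,0],[0,0,0,0,0],[0,0,0,0,0],[0,0,0,0,0],[0,0,0,0,0]]' 100
python3 -m handwheel '[[0,0,0,0,0],[0,0,0,0,0],[0,0,0,0,0],[0,0,0,0,0],[0,0,0,0,0]]'
```

```text
clock: 3.27
ee_pos: [472.4, 273.4, -0.4]
orientation: [-179.8, -0.2, 165.7]
force: [-2.1, -1.3, -0.6]
gripper_width: 0.6
finger_force: 0.0
clock: 3.68
ee_pos: [475.2, 275.6, 5.8]
orientation: [179.9, 0.2, 165.9]
force: [0.5, -3.4, 9.2]
gripper_width: 0.186
finger_force: 98.5
clock: 4.1
ee_pos: [475.2, 275.6, 5.8]
orientation: [179.9, 0.2, 165.9]
force: [0.6, -4.2, 8.4]
gripper_width: 0.187
finger_force: 98.5
```

```bash
python3 -m handwheel '[[0,0,0,-0.04,0],[0,0,0,-0.08,0],[0,0,0,-0.117,0],[0,0,0,-0.117,0]]'
python3 -m handwheel '[[0,-0.01,-0.035,0,0],[0,-0.02,-0.073,0,0],[0,-0.03,-0.11,0,0],[0,-0.04,-0.145,0,0],[0,-0.05,-0.18,0,0]]'
python3 -m handwheel '[[0,-0.009,-0.032,0,-0.5],[0,-0.016,-0.06,0,-1.5],[0,-0.016,-0.06,0,-2.6],[0,-0.016,-0.06,0,-2.6],[0,-0.016,-0.06,0,-2.6]]'
cat > see.py <<'E'
from h import *
import sys
o,a,p=look("wrist","hole1")
print(o['ee_pos'],o['orientation'],o['force'])
np.savez("hole1.npz",a=a,p=p)
rs=optics.trace("wrist","bar"); print([(r['score'],r['mask'].sum()) for r in rs])
r=rs[0]; q=p[r['mask']]; q=q[(q[:,2]>o['ee_pos'][2]-15)&(q[:,2]<o['ee_pos'][2]+25)]
R=Ro.from_euler('xyz',o['orientation'],degrees=True).as_matrix()
l=(q-o['ee_pos'])@R
print("bar in tool: x range",l[:,0].min(),l[:,0].max())
for lo in range(-105,30,10):
    k=(l[:,0]>=lo)&(l[:,0]<lo+10)
    if k.sum()>5: print(lo+5,k.sum(),"y",np.percentile(l[k,1],[5,50,95]).round(1),"z top",np.percentile(l[k,2],[5,50]).round(1))
b,d=optics.snapshot("side"); cv2.imwrite("pics/side1.png",cv2.resize(b[120:300,200:440,::-1],None,fx=3,fy=3,interpolation=cv2.INTER_CUBIC))
E
python3 see.py
```

```text
clock: 4.43
ee_pos: [477.1, 276.8, 128.7]
orientation: [179.6, 0.5, 165.9]
force: [2.3, 0.9, -0.5]
gripper_width: 0.184
finger_force: 98.3
clock: 4.85
ee_pos: [478.6, 86.9, 122.2]
orientation: [179.9, 0.2, 165.9]
force: [1.6, 0.3, -1.4]
gripper_width: 0.181
finger_force: 98.4
clock: 5.27
ee_pos: [479.6, 26.3, 121.5]
orientation: [-180.0, 0.1, -178.8]
force: [0.1, 0.2, -0.7]
gripper_width: 0.185
finger_force: 98.5
[479.62166791  26.33745283 121.54426595] [-1.79995233e+02  1.24082869e-01 -1.78756187e+02] [ 0.1463897   0.24711186 -0.69827409]
[(0.88, np.int64(4157)), (0.75, np.int64(5893))]Traceback (most recent call last):
  File "see.py", line 10, in <module>
    print("bar in tool: x range",l[:,0].min(),l[:,0].max())
                                 ~~~~~~~~~~^^
    return umr_minimum(a, axis, None, out, keepdims, initial, where)
ValueError: zero-size array to reduction operation minimum which has no identity
```

View pics/hole1.png

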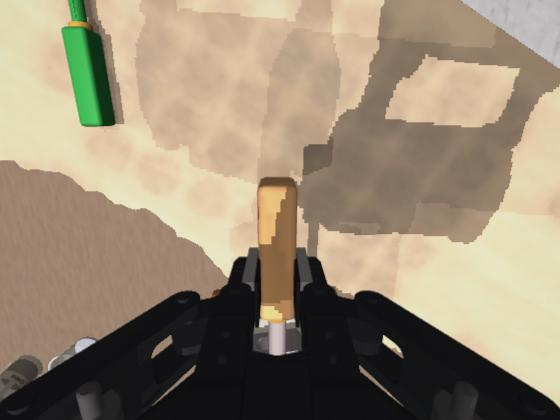

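Wrist picture: the bar is gripped straight, with the handle at (277,180–320). The press is hidden behind the gripper, so I'll use the side camera.

```bash
sed -i 's/^r=rs\[0\];/r=[x for x in rs if x["mask"][250,277]][0];/' see.py; python3 see.py
python3 - <<'E'
from h import *
i=optics.camera_info("side")
R=Ro.from_euler('xyz',i['rotation'],degrees=True).as_matrix()
def proj(X):
    c=(np.array(X)-i['position'])@R; return i['cx']+i['fx']*c[0]/-c[2], i['cy']-i['fy']*c[1]/-c[2]
print(proj([629.4,28,63]));
E
```

```text
[479.42603815  27.074662   121.04073574] [-1.79998705e+02  7.71072273e-02 -1.78677501e+02] [-0.62318185 -0.06153619 -0.87001038]
[(0.92, np.int64(4077)), (0.59, np.int64(5716))]
bar in tool: x range -52.73496224675488 46.77385284178281
-50 157 y [-4.5 -0.6  3.9] z top [-11.3 -10.1]
-40 259 y [-4.5 -0.1  4.3] z top [-11.5 -10.2]
-30 188 y [-4.4 -0.1  3.7] z top [-14.  -10.8]
-20 388 y [-7.6 -0.3  6.9] z top [-18.8 -17.9]
-10 570 y [-7.4 -0.6  6.7] z top [-19.  -18.1]
0 599 y [-7.3 -0.1  7. ] z top [-19.  -18.1]
10 684 y [-7.7 -0.1  7.3] z top [-19.2 -18.1]
20 739 y [-7.9 -0.1  7.6] z top [-19.1 -18.1]
30 829 y [-8.3 -0.6  7.6] z top [-19.2 -18.1]
(np.float64(304.23763456833973), np.float64(196.1524346716154))
```

View pics/side1.png

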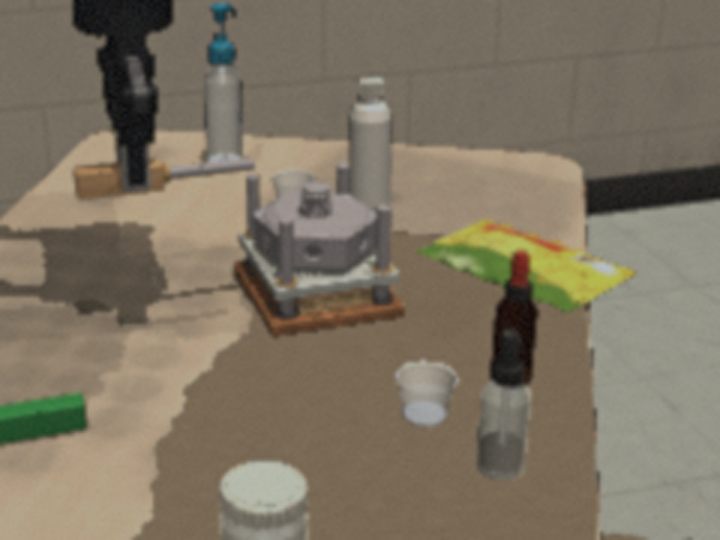

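The side picture shows the bar held level at crop (160,175). Collar holes show at crop (313,248) and (375,243), so I can work out the collar angle from those.

Run:
```python
from h import *
i=optics.camera_info("side")
R=Ro.from_euler('xyz',i['rotation'],degrees=True).as_matrix()
def proj(X):
    c=(np.array(X)-i['position'])@R; return np.array([i['cx']+i['fx']*c[0]/-c[2], i['cy']-i['fy']*c[1]/-c[2]])
crop=lambda u:(u-[200,120])*3
for x in (-41,41):
  y=-49.5; a=np.radians(1.6); print("col top",crop(proj([629.4+x*np.cos(a)-y*np.sin(a),28+x*np.sin(a)+y*np.cos(a),98])))
for q in range(-30,35,5):
    print(q,[crop(proj([629.4+46*np.cos(a),28+46*np.sin(a),63])).round() for a in np.radians([241.6-q,301.6-q,181.6-q])])
o,a,p=look("side")
m=np.abs(p[...,2]-77)<2.5
m&=(np.hypot(p[...,0]-629.4,p[...,1]-28)<60)
q=p[m][:,:2]-[629.4,28]
# hexagon orientation by support function
th=np.radians(np.arange(0,360,5)); 
for k in range(0,60,5):
    print(k,[round(float(np.percentile(q@[np.cos(np.radians(k+60*j)),np.sin(np.radians(k+60*j))],99)),1) for j in range(6)],end=' ')
```

```text
col top [282.5276936  218.77910865]
col top [380.76703649 205.99325899]
-30 [array([330., 251.]), array([367., 233.]), array([275., 246.])]
-25 [array([326., 251.]), array([366., 235.]), array([272., 244.])]
-20 [array([321., 252.]), array([364., 237.]), array([269., 243.])]
-15 [array([316., 252.]), array([363., 239.]), array([266., 241.])]
-10 [array([311., 252.]), array([360., 241.]), array([264., 239.])]
-5 [array([306., 252.]), array([358., 242.]), array([262., 237.])]
0 [array([301., 251.]), array([355., 244.]), array([260., 235.])]
5 [array([296., 251.]), array([351., 245.]), array([259., 234.])]
10 [array([291., 250.]), array([348., 247.]), array([258., 232.])]
15 [array([287., 249.]), array([344., 248.]), array([258., 230.])]
20 [array([283., 248.]), array([339., 249.]), array([258., 228.])]
25 [array([279., 247.]), array([335., 250.]), array([259., 226.])]
30 [array([275., 246.]), array([330., 251.]), array([260., 224.])]
0 [47.1, 58.3, 56.6, 44.9, 46.5, 48.7] 5 [46.2, 57.2, 57.4, 44.6, 46.5, 48.0] 10 [46.0, 55.7, 57.8, 44.3, 47.2, 47.9] 15 [47.7, 53.6, 57.8, 44.5, 48.1, 47.7] 20 [49.3, 51.1, 57.4, 44.5, 49.0, 47.6] 25 [51.9, 48.2, 56.3, 44.1, 49.7, 47.8] 30 [54.1, 45.7, 54.5, 44.9, 50.4, 48.5] 35 [56.0, 45.5, 52.4, 44.6, 50.6, 48.7] 40 [57.4, 48.6, 51.0, 44.6, 50.4, 49.3] 45 [58.3, 51.2, 48.8, 43.9, 50.1, 48.7] 50 [58.9, 53.5, 47.9, 44.4, 49.9, 48.0] 55 [58.9, 55.4, 45.7, 45.3, 49.5, 47.7]
```

Run:
```python
from h import *
f=np.load("w0.npz");d=f['d']
o=dict(orientation=[180,0,90],ee_pos=np.array([625.01,0,231.29]))
p=pts("wrist",d,o)
m=(p[...,2]>60)&(p[...,2]<80)
q=p[m][:,:2]-[629.4,28.0]; r=np.hypot(*q.T); q=q[r<56]; r=r[r<56]
t=np.degrees(np.arctan2(q[:,1],q[:,0]))%360
R=np.array([[a,np.percentile(r[np.abs((t-a+180)%360-180)<2.5],97)] for a in range(0,360,5)])
print(R[:,1].round(1).reshape(6,12))
def hexr(a,ph,c): 
    x=(a-ph+30)%60-30; return np.minimum(46/np.cos(np.radians(x)),c)
best=min(((np.abs(R[:,1]-hexr(R[:,0],ph,c)-b).sum(),ph,c,b) for ph in np.arange(0,60,1) for c in (48,50,52,54) for b in (-1,0,1)))
print(best)
b,_=optics.snapshot("side"); cv2.imwrite("pics/side2.png",cv2.resize(b[165:230,270:340,::-1],None,fx=8,fy=8,interpolation=cv2.INTER_CUBIC))
```

```text
[[45.3 45.2 44.4 45.1 45.2 46.3 47.2 48.9 50.8 49.1 47.2 46.2]
 [44.9 44.3 44.4 44.4 44.9 45.5 46.9 48.8 50.6 49.8 48.1 46.4]
 [45.6 45.2 44.8 44.8 45.5 46.4 47.3 49.1 51.4 51.  49.4 47.3]
 [46.4 46.1 46.  46.  46.1 47.3 48.6 50.1 52.5 51.6 49.6 48. ]
 [47.4 46.6 46.3 46.4 47.2 47.5 49.3 51.2 52.5 50.7 48.7 47.8]
 [46.7 46.  45.4 45.8 46.3 46.8 48.2 50.3 51.7 49.8 47.9 46.6]]
(np.float64(50.52122517861183), np.int64(11), 54, -1)
```

View pics/side2.png

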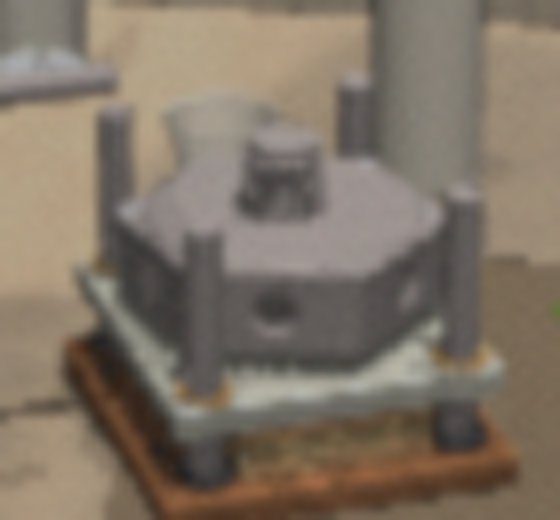

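The side crop shows the hexagonal collar with one hole at (274,308) and one at (410,290). That agrees with the wrist depth fit: the front hole points about 9° toward −y, so q ≈ −0.16.

```bash
python3 -m handwheel '[[0,0.009,-0.028,0,-1],[0,0.009,-0.028,0,-1.53],[0,0.009,-0.028,0.03,-1.53],[0,0.009,-0.028,0.063,-1.53],[0,0.009,-0.028,0.063,-1.53]]'
python3 -m handwheel '[[0,0,0,0,0],[0,0,0,0,0],[0,0,0,0,0]]'
python3 - <<'E'
from h import *
print(shift([629.2-np.cos(np.radians(10.5))*161,27.8-np.sin(np.radians(10.5))*161,58]))
for c in ("side","scene"):
    o,a,p=look(c)
    i=optics.camera_info(c); R=Ro.from_euler('xyz',i['rotation'],degrees=True).as_matrix()
    T=np.array([629.4,28,70]); k=(T-i['position'])@R; u=int(i['cx']-i['fx']*k[0]/k[2]); v=int(i['cy']+i['fy']*k[1]/k[2])
    s=(a[v-35:v+35,u-70:u+35,::-1]); cv2.imwrite("pics/%s3.png"%c,cv2.resize(s,None,fx=7,fy=7,interpolation=cv2.INTER_CUBIC)); print(u,v)
A=cv2.imread("pics/side3.png");B=cv2.imread("pics/scene3.png")
cv2.imwrite("pics/ss3.png",cv2.resize(np.vstack([A,B]),None,fx=.6,fy=.6))
E
```

```text
clock: 6.03
ee_pos: [468.6, -1.4, 53.5]
orientation: [179.9, -0.3, -169.4]
force: [-2.2, 0.2, -1.8]
gripper_width: 0.186
finger_force: 98.5
clock: 6.28
ee_pos: [471.8, -1.7, 58.8]
orientation: [-180.0, 0.1, -169.3]
force: [0.6, -0.2, -1.6]
gripper_width: 0.185
finger_force: 98.5
(array([0.0008, 0.0004, 0.0008]), array([471.8,  -1.7,  58.8]), array([-1.7996e+02,  1.1000e-01, -1.6932e+02]))
304 193
290 201
```

View pics/ss3.png

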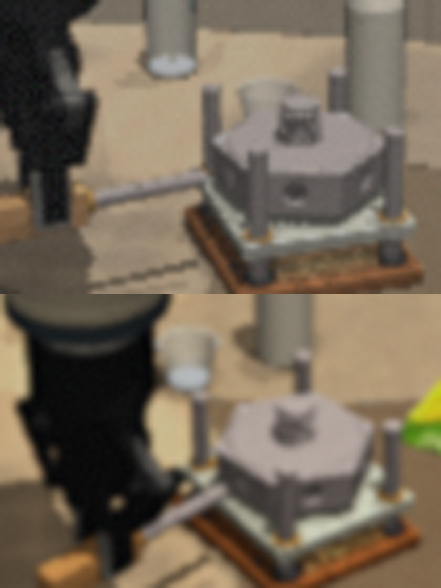

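The two views show the tip at (205,178) in side and (225,490) in scene, level with the front face and aimed at its middle. Pushing in gently.

```bash
python3 -m handwheel '[[0,-0.006,0,0.0005,0],[0,-0.012,0,0.0005,0],[0,-0.012,0,0.0005,0],[0,-0.012,0,0.0005,0]]'
python3 -m handwheel '[[0,-0.004,0,0,0],[0,-0.006,0,0,0],[0,-0.008,0,0,0],[0,-0.008,0,0,0],[0,-0.008,0,0,0]]'
```

```text
clock: 6.72
ee_pos: [483.3, 0.5, 56.9]
orientation: [-180.0, 0.0, -169.3]
force: [-0.8, 0.7, -1.7]
gripper_width: 0.183
finger_force: 98.5
clock: 7.13
ee_pos: [490.7, 1.9, 56.7]
orientation: [-180.0, 0.0, -169.3]
force: [-0.5, -2.5, -1.8]
gripper_width: 0.183
finger_force: 99.4
```

```bash
python3 -m handwheel '[[0,-0.004,0,0,0],[0,-0.007,0,0,0],[0,-0.01,0,0,0],[0,-0.01,0,0,0],[0,-0.01,0,0,0]]'
python3 -m handwheel '[[0,-0.004,0,0,0],[0,-0.008,0,0,0],[0,-0.012,0,0,0],[0,-0.012,0,0,0],[0,-0.012,0,0,0]]'
python3 -c "
from h import *
o=sensors.get_obs();print(o['force'],o['torque'],o['ee_pos'],o['orientation'])"
```

```text
clock: 7.55
ee_pos: [500.7, 3.8, 56.8]
orientation: [-180.0, 0.0, -169.3]
force: [1.2, -0.5, -0.3]
gripper_width: 0.188
finger_force: 99.7
clock: 7.97
ee_pos: [512.6, 6.1, 56.8]
orientation: [-180.0, 0.0, -169.3]
force: [1.4, -1.4, -1.1]
gripper_width: 0.185
finger_force: 99.7
[ 1.38525704 -1.41849964 -1.13418514] [-0.19140657 -0.21891586 -0.15983046] [512.62414222   6.05304066  56.77483211] [-1.79992907e+02  2.89187599e-02 -1.69312031e+02]
```

```bash
python3 -m handwheel '[[0,-0.0005,0.0103,0.0002,0.83],[0,-0.0018,0.0206,0.0005,1.67],[0,-0.004,0.0307,0.0007,2.5],[0,-0.004,0.0307,0.0007,2.5],[0,-0.004,0.0307,0.0007,2.5]]'
cat > st.py <<'E'
from h import *
o=sensors.get_obs(); C=np.array([629.2,27.8]); v=o['ee_pos'][:2]-C; F=o['force'];T=o['torque']
r=np.hypot(*v); az=np.degrees(np.arctan2(-v[1],-v[0])); yaw=(o['orientation'][2]%360)-180
ur=v/r; ut=np.array([-ur[1],ur[0]])  # ut = ccw
print("r %.1f az %.2f baryaw %.2f z %.1f | Frad %.1f Ftan(ccw+) %.1f Fz %.1f Tz %.3f Mpost %.3f"%(r,az,yaw,o['ee_pos'][2],F[:2]@ur,F[:2]@ut,F[2],T[2],(v[0]*F[1]-v[1]*F[0])/1000+T[2]))
E
python3 st.py
```

```text
clock: 8.38
ee_pos: [510.5, 36.9, 56.1]
orientation: [-180.0, 0.0, 175.9]
force: [0.8, -2.4, -1.8]
gripper_width: 0.182
finger_force: 99.7
r 119.1 az -4.40 baryaw -4.11 z 56.1 | Frad -0.9 Ftan(ccw+) 2.3 Fz -1.8 Tz -0.104 Mpost 0.172
```

```bash
python3 -m handwheel '[[0,-0.0005,0.0103,0.0002,0.83],[0,-0.0018,0.0206,0.0005,1.67],[0,-0.004,0.0307,0.0007,2.5],[0,-0.004,0.0307,0.0007,2.5],[0,-0.004,0.0307,0.0007,2.5]]'; python3 st.py
python3 -m handwheel '[[0,-0.0005,0.0103,0.0002,0.83],[0,-0.0018,0.0206,0.0005,1.67],[0,-0.0033,0.0276,0.0007,2.25],[0,-0.0033,0.0276,0.0007,2.25],[0,-0.0033,0.0276,0.0007,2.25]]'; python3 st.py
```

```text
clock: 8.8
ee_pos: [516.6, 66.9, 55.3]
orientation: [-180.0, -0.0, 161.0]
force: [-0.2, -0.7, -0.6]
gripper_width: 0.184
finger_force: 99.7
r 119.2 az -19.13 baryaw -19.01 z 55.3 | Frad -0.1 Ftan(ccw+) 0.7 Fz -0.6 Tz 0.030 Mpost 0.116
clock: 9.22
ee_pos: [528.6, 91.6, 54.5]
orientation: [-180.0, -0.0, 147.5]
force: [0.2, -0.5, -1.5]
gripper_width: 0.18
finger_force: 99.7
r 119.1 az -32.38 baryaw -32.51 z 54.5 | Frad -0.4 Ftan(ccw+) 0.3 Fz -1.5 Tz 0.004 Mpost 0.038
```

```bash
python3 -m handwheel '[[0,0.015,0,0,0],[0,0.03,0,0,0],[0,0.044,0,0,0],[0,0.044,0,0,0],[0,0.044,0,0,0]]'; python3 st.py
python3 -m handwheel '[[0,-0.0009,-0.017,0,-1],[0,-0.0036,-0.0339,0,-2],[0,-0.008,-0.0504,0,-3],[0,-0.0141,-0.0663,0,-4],[0,-0.0218,-0.0815,0,-5]]'
python3 -m handwheel '[[0,-0.0009,-0.017,0,-1],[0,-0.0036,-0.0339,0,-2],[0,-0.008,-0.0504,0,-3],[0,-0.0141,-0.0663,0,-4],[0,-0.0218,-0.0815,0,-5]]'
python3 -m handwheel '[[0,0,0,0,0],[0,0,0,0,0]]'; python3 st.py
```

```text
clock: 9.63
ee_pos: [491.5, 116.0, 54.8]
orientation: [-180.0, -0.0, 147.3]
force: [0.5, -0.7, -1.7]
gripper_width: 0.188
finger_force: 99.7
r 163.5 az -32.63 baryaw -32.66 z 54.8 | Frad -0.8 Ftan(ccw+) 0.3 Fz -1.7 Tz -0.084 Mpost -0.033
clock: 10.05
ee_pos: [466.3, 34.6, 54.8]
orientation: [-180.0, 0.0, 177.6]
force: [-0.2, 0.3, -0.8]
gripper_width: 0.185
finger_force: 99.7
clock: 10.47
ee_pos: [484.4, -48.3, 54.8]
orientation: [-180.0, 0.0, -152.5]
force: [-0.3, -0.2, -0.8]
gripper_width: 0.184
finger_force: 99.7
clock: 10.63
ee_pos: [484.7, -47.9, 54.7]
orientation: [-180.0, 0.0, -152.9]
force: [-0.0, -0.3, -1.2]
gripper_width: 0.185
finger_force: 99.7
r 163.1 az 27.64 baryaw 27.09 z 54.7 | Frad 0.1 Ftan(ccw+) 0.2 Fz -1.2 Tz -0.022 Mpost 0.019
```

```bash
python3 -m handwheel '[[0,-0.008,0,0,-0.1],[0,-0.014,0,0,-0.1],[0,-0.018,0,0,-0.1],[0,-0.018,0,0,-0.1],[0,-0.018,0,0,-0.1]]'; python3 st.py
python3 -m handwheel '[[0,-0.002,0,0,0],[0,-0.004,0,0,0],[0,-0.006,0,0,0],[0,-0.006,0,0,0],[0,-0.006,0,0,0]]';python3 st.py
```

```text
clock: 11.05
ee_pos: [500.1, -37.9, 54.6]
orientation: [180.0, 0.0, -152.2]
force: [-0.0, -1.0, -1.0]
gripper_width: 0.183
finger_force: 99.7
r 144.9 az 26.98 baryaw 27.82 z 54.6 | Frad 0.5 Ftan(ccw+) 0.9 Fz -1.0 Tz -0.003 Mpost 0.130
clock: 11.47
ee_pos: [501.1, -35.6, 53.9]
orientation: [179.8, -0.4, -152.2]
force: [-19.5, -8.6, 4.9]
gripper_width: 0.185
finger_force: 100.4
r 142.9 az 26.33 baryaw 27.81 z 53.9 | Frad 21.3 Ftan(ccw+) -0.9 Fz 4.9 Tz 0.250 Mpost 0.121
```

```bash
python3 -m handwheel '[[0,0.008,0,0,0],[0,0.008,-0.002,0,0],[0,0.008,-0.002,0,0],[0,0.008,-0.002,0,0]]'; python3 st.py
```

```text
clock: 11.8
ee_pos: [499.8, -41.4, 54.8]
orientation: [-180.0, 0.1, -152.2]
force: [0.7, -0.2, -1.0]
gripper_width: 0.182
finger_force: 99.7
r 146.7 az 28.12 baryaw 27.76 z 54.8 | Frad -0.5 Ftan(ccw+) 0.5 Fz -1.0 Tz 0.014 Mpost 0.083
```

```bash
python3 -m handwheel '[[0,-0.002,0.0005,0,0],[0,-0.004,0.0005,0,0],[0,-0.006,0.0005,0,0],[0,-0.006,0.0005,0,0],[0,-0.006,0.0005,0,0]]';python3 st.py
```

```text
clock: 12.22
ee_pos: [504.4, -37.9, 54.6]
orientation: [-180.0, 0.0, -152.2]
force: [-0.2, -0.1, -1.0]
gripper_width: 0.183
finger_force: 99.7
r 141.1 az 27.74 baryaw 27.80 z 54.6 | Frad 0.2 Ftan(ccw+) -0.1 Fz -1.0 Tz 0.026 Mpost 0.018
```

Now past the blocked depth with no force. Going in the rest of the way.

```bash
python3 -m handwheel '[[0,-0.003,0,0,0],[0,-0.006,0,0,0],[0,-0.008,0,0,0],[0,-0.008,0,0,0],[0,-0.008,0,0,0]]';python3 st.py
python3 -m handwheel '[[0,-0.004,0,0,0],[0,-0.008,0,0,0],[0,-0.013,0,0,0],[0,-0.013,0,0,0],[0,-0.013,0,0,0]]';python3 st.py
```

```text
clock: 12.63
ee_pos: [511.3, -34.2, 54.6]
orientation: [-180.0, 0.0, -152.2]
force: [1.3, 0.2, -0.8]
gripper_width: 0.184
finger_force: 99.7
r 133.2 az 27.74 baryaw 27.79 z 54.6 | Frad -1.2 Ftan(ccw+) 0.5 Fz -0.8 Tz -0.029 Mpost 0.033
clock: 13.05
ee_pos: [523.1, -28.1, 54.6]
orientation: [-180.0, 0.0, -152.2]
force: [-0.3, 0.3, -0.6]
gripper_width: 0.184
finger_force: 99.7
r 119.9 az 27.75 baryaw 27.80 z 54.6 | Frad 0.1 Ftan(ccw+) -0.4 Fz -0.6 Tz 0.023 Mpost -0.023
```

```bash
for i in 1; do python3 -m handwheel '[[0,-0.0001,0.0052,0.0001,0.42],[0,-0.0005,0.0105,0.0002,0.83],[0,-0.0005,0.0105,0.0002,0.83],[0,-0.0005,0.0105,0.0002,0.83]]' >/dev/null; python3 st.py; done
python3 -m handwheel '[[0,-0.0001,0.0052,0.0001,0.42],[0,-0.0005,0.0105,0.0003,0.83],[0,-0.0005,0.0105,0.0003,0.83],[0,-0.0005,0.0105,0.0003,0.83]]' >/dev/null; python3 st.py
python3 -m handwheel '[[0,-0.0001,0.0052,0.0001,0.42],[0,-0.0005,0.0105,0.0002,0.83],[0,-0.0005,0.0105,0.0002,0.83],[0,-0.0005,0.0105,0.0002,0.83]]' >/dev/null; python3 st.py
```

```text
r 120.2 az 22.82 baryaw 22.89 z 54.5 | Frad -0.5 Ftan(ccw+) 2.6 Fz -1.2 Tz -0.099 Mpost 0.209
r 120.2 az 17.87 baryaw 17.97 z 54.2 | Frad -1.1 Ftan(ccw+) 2.0 Fz -1.0 Tz -0.155 Mpost 0.085
r 120.1 az 12.90 baryaw 13.01 z 54.0 | Frad -1.1 Ftan(ccw+) 3.9 Fz -1.3 Tz -0.250 Mpost 0.216
```

```bash
python3 -m handwheel '[[0,-0.0001,0.0052,0.0001,0.42],[0,-0.0005,0.0105,0.0003,0.83],[0,-0.0005,0.0105,0.0003,0.83],[0,-0.0005,0.0105,0.0003,0.83]]' >/dev/null; python3 st.py
python3 -m handwheel '[[0,-0.0001,0.0052,0.0001,0.42],[0,-0.0005,0.0105,0.0002,0.83],[0,-0.0005,0.0105,0.0002,0.83],[0,-0.0005,0.0105,0.0002,0.83]]' >/dev/null; python3 st.py
```

```text
r 120.1 az 7.95 baryaw 8.04 z 53.8 | Frad -0.1 Ftan(ccw+) 5.3 Fz -0.4 Tz -0.431 Mpost 0.203
r 120.1 az 3.01 baryaw 3.05 z 53.5 | Frad -0.2 Ftan(ccw+) 8.7 Fz 1.2 Tz -0.565 Mpost 0.483
```

```bash
python3 -m handwheel '[[0,0,0,0,0]]' >/dev/null; python3 st.py; python3 -m handwheel '[[0,0,0,0,0]]' >/dev/null; python3 st.py; python3 -m handwheel '[[0,0,0,0,0]]' >/dev/null; python3 st.py
python3 -m handwheel '[[0,-0.0001,0.0052,0.0001,0.42],[0,-0.0005,0.0105,0.0003,0.83],[0,-0.0005,0.0105,0.0003,0.83],[0,-0.0005,0.0105,0.0003,0.83]]' >/dev/null; python3 st.py;python3 -m handwheel '[[0,0,0,0,0]]' >/dev/null; python3 st.py; python3 -m handwheel '[[0,0,0,0,0]]' >/dev/null; python3 st.py
```

```text
r 120.1 az 3.05 baryaw 3.06 z 53.5 | Frad 0.4 Ftan(ccw+) 7.4 Fz -0.5 Tz -0.568 Mpost 0.319
r 120.1 az 3.06 baryaw 3.05 z 53.5 | Frad -0.5 Ftan(ccw+) 7.0 Fz 1.2 Tz -0.566 Mpost 0.275
r 120.1 az 3.07 baryaw 3.05 z 53.5 | Frad 0.1 Ftan(ccw+) 7.1 Fz 1.0 Tz -0.499 Mpost 0.347
r 120.1 az -1.92 baryaw -1.94 z 53.2 | Frad 0.1 Ftan(ccw+) 10.6 Fz 1.7 Tz -0.781 Mpost 0.492
r 120.1 az -1.88 baryaw -1.93 z 53.2 | Frad 0.2 Ftan(ccw+) 10.2 Fz 1.4 Tz -0.804 Mpost 0.425
r 120.1 az -1.86 baryaw -1.94 z 53.2 | Frad 0.6 Ftan(ccw+) 10.4 Fz 1.2 Tz -0.759 Mpost 0.491
```

```bash
python3 -m handwheel '[[0,-0.0001,0.0052,0.0001,0.42],[0,-0.0007,0.0125,0.0003,1.0],[0,-0.0007,0.0125,0.0003,1.0],[0,-0.0007,0.0125,0.0003,1.0]]' >/dev/null; python3 st.py;python3 -m handwheel '[[0,0,0,0,0]]' >/dev/null; python3 st.py; python3 -m handwheel '[[0,0,0,0,0]]' >/dev/null; python3 st.py
```

```text
r 120.1 az -7.81 baryaw -7.95 z 52.9 | Frad 0.3 Ftan(ccw+) 13.5 Fz 1.1 Tz -1.020 Mpost 0.605
r 120.1 az -7.76 baryaw -7.94 z 52.9 | Frad -0.9 Ftan(ccw+) 12.8 Fz 1.2 Tz -0.982 Mpost 0.560
r 120.1 az -7.73 baryaw -7.94 z 52.9 | Frad -1.5 Ftan(ccw+) 12.2 Fz 1.7 Tz -0.989 Mpost 0.480
```

```bash
python3 -m handwheel '[[0,-0.0001,0.0031,0.0001,0.25],[0,-0.0002,0.0063,0.0001,0.5],[0,-0.0002,0.0063,0.0001,0.5],[0,-0.0002,0.0063,0.0001,0.5]]' >/dev/null; python3 st.py;python3 -m handwheel '[[0,0,0,0,0]]' >/dev/null; python3 st.py
python3 -m handwheel '[[0,0,-0.001,0,-0.12],[0,0,-0.002,0,-0.2],[0,0,-0.002,0,-0.2]]' >/dev/null; python3 st.py
```

```text
r 120.1 az -10.70 baryaw -10.95 z 52.8 | Frad -0.8 Ftan(ccw+) 14.7 Fz 3.0 Tz -1.105 Mpost 0.655
r 120.1 az -10.68 baryaw -10.95 z 52.8 | Frad -0.8 Ftan(ccw+) 14.3 Fz 3.6 Tz -1.085 Mpost 0.637
r 120.1 az -9.71 baryaw -9.72 z 52.8 | Frad -1.3 Ftan(ccw+) 13.0 Fz 2.0 Tz -0.943 Mpost 0.623
```

```bash
python3 -m handwheel '[[0,0,-0.001,0,-0.1],[0,0,-0.0025,0,-0.2],[0,0,-0.0025,0,-0.2]]' >/dev/null; python3 st.py;python3 -m handwheel '[[0,0,-0.001,0,-0.1],[0,0,-0.0025,0,-0.2],[0,0,-0.0025,0,-0.2]]' >/dev/null; python3 st.py
```

```text
r 119.9 az -8.64 baryaw -8.50 z 52.9 | Frad -0.2 Ftan(ccw+) 8.3 Fz 2.9 Tz -0.686 Mpost 0.303
r 119.9 az -7.60 baryaw -7.30 z 52.9 | Frad -0.4 Ftan(ccw+) 4.4 Fz 0.8 Tz -0.386 Mpost 0.146
```

Side load mostly gone, so pull the bar straight out.

```bash
python3 -m handwheel '[[0,0,-0.001,0,-0.1],[0,0,-0.0015,0,-0.15],[0,0,-0.0015,0,-0.15]]' >/dev/null; python3 st.py;python3 -m handwheel '[[0,0.006,0,0,0],[0,0.015,0,0,0],[0,0.025,0,0,0],[0,0.035,0,0,0],[0,0.035,0,0,0]]'; python3 st.py
python3 -m handwheel '[[0,0.02,0,0,0],[0,0.04,0,0,0],[0,0.06,0,0,0],[0,0.08,0,0,0],[0,0.08,0,0,0]]'; python3 st.py
python3 - <<'E'
from h import *
o,a,p=look("side")
cv2.imwrite("pics/side4.png",cv2.resize(a[150:250,200:350,::-1],None,fx=5,fy=5,interpolation=cv2.INTER_CUBIC))
E
```

```text
r 119.9 az -7.07 baryaw -6.48 z 52.8 | Frad -1.2 Ftan(ccw+) 5.3 Fz 0.4 Tz -0.400 Mpost 0.236
clock: 17.8
ee_pos: [472.2, 47.4, 52.5]
orientation: [-180.0, -0.2, 173.5]
force: [-1.0, 1.2, -1.2]
gripper_width: 0.184
finger_force: 99.7
r 158.2 az -7.10 baryaw -6.54 z 52.5 | Frad 1.1 Ftan(ccw+) -1.1 Fz -1.2 Tz 0.005 Mpost -0.161
clock: 18.22
ee_pos: [391.1, 56.6, 52.7]
orientation: [-180.0, -0.3, 173.5]
force: [-1.3, 0.0, -2.5]
gripper_width: 0.183
finger_force: 99.7
r 239.8 az -6.90 baryaw -6.54 z 52.7 | Frad 1.3 Ftan(ccw+) 0.1 Fz -2.5 Tz -0.007 Mpost 0.019
```

View pics/side4.png

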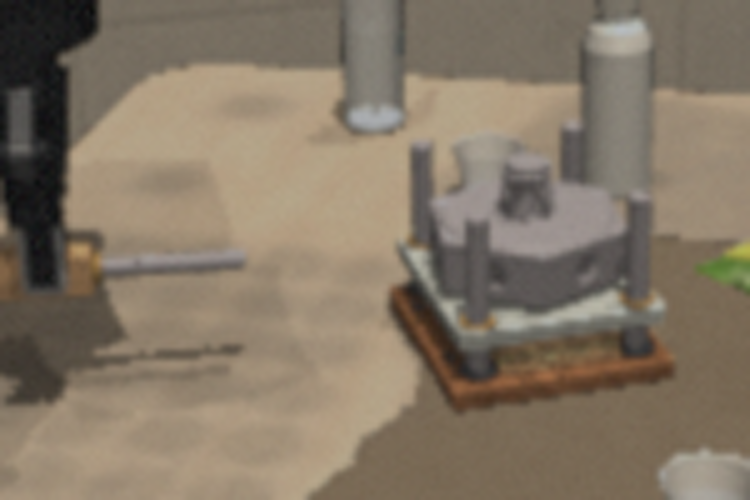

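The side picture shows the bar fully out, with its tip at (245,260) and the collar seated at (530,230). Laying it down here, well clear of the press.

```bash
python3 -m handwheel '[[0,0,0,0.02,0],[0,0,0,0.035,0],[0,0,0,0.042,0],[0,0,0,0.046,0],[0,0,0,0.046,0]]';python3 -m handwheel '[[0,0,0,0,0],[0,0,0,0,0]]'
```

```text
clock: 18.68
ee_pos: [396.0, 56.2, 6.3]
orientation: [-180.0, -0.0, 173.4]
force: [-0.1, -0.1, -1.8]
gripper_width: 0.184
finger_force: 99.9
clock: 18.85
ee_pos: [396.2, 56.2, 7.0]
orientation: [180.0, 0.0, 173.4]
force: [-0.6, -0.7, -0.8]
gripper_width: 0.185
finger_force: 99.9
```

```bash
python3 -m handwheel '[[0,0,0,0.001,0],[0,0,0,0.001,0],[0,0,0,0.001,0]]'; python3 -m handwheel '[[0.3,0,0,0.001,0],[0.4,0,0,0,0],[0.5,0,0,0,0],[0.6,0,0,0,0],[0.6,0,0,0,0]]' 20
python3 -m handwheel '[[0.6,0,0,-0.03,0],[0.6,0,0,-0.07,0],[0.6,0,0,-0.11,0],[0.6,0,0,-0.15,0],[0.6,0,0,-0.15,0]]'
python3 -m handwheel '[[0.6,-0.04,0,-0.04,0],[0.6,-0.07,0,-0.07,0],[0.6,-0.1,0,-0.08,0],[0.6,-0.14,0,-0.08,0],[0.6,-0.14,0,-0.08,0]]'
```

```text
clock: 19.1
ee_pos: [395.9, 56.2, 5.9]
orientation: [180.0, 0.0, 173.4]
force: [-0.4, -0.0, -1.5]
gripper_width: 0.185
finger_force: 99.8
clock: 19.52
ee_pos: [395.7, 56.2, 5.8]
orientation: [180.0, 0.0, 173.4]
force: [0.4, -0.2, 0.5]
gripper_width: 0.598
finger_force: 0.0
clock: 19.93
ee_pos: [398.1, 56.2, 161.6]
orientation: [179.9, 0.5, 173.4]
force: [1.5, -1.2, -1.3]
gripper_width: 0.604
finger_force: 0.0
clock: 20.35
ee_pos: [541.6, 39.1, 237.3]
orientation: [180.0, 0.4, 173.4]
force: [-2.1, 0.0, -0.3]
gripper_width: 0.6
finger_force: 0.0
```

```bash
python3 -m handwheel '[[0.6,-0.04,0,0,0],[0.6,-0.08,0,0,0],[0.6,-0.12,0,0,0],[0.6,-0.12,0,0,0],[0.6,-0.12,0,0,0]]'
python3 - <<'E'
from h import *
o,a,p=look("wrist","end")
m=(p[...,2]>58)&(p[...,2]<76.5)
def fit(C):
    q=p[m][:,:2]-C; r=np.hypot(*q.T); q=q[r<56]; r=r[r<56]
    t=np.degrees(np.arctan2(q[:,1],q[:,0]))%360
    R=np.array([[x,np.percentile(r[np.abs((t-x+180)%360-180)<2.5],97)] for x in range(0,360,5) if (np.abs((t-x+180)%360-180)<2.5).sum()>3])
    best=(1e9,)
    for ph in np.arange(0,60,.5):
        for b in (-1,-.5,0,.5,1,2):
            x=(R[:,0]-ph+30)%60-30; e=np.abs(R[:,1]-46/np.cos(np.radians(x))-b).sum(); best=min(best,(e,ph,b,len(R)))
    return best
print(o['ee_pos'],min((fit(np.array([629.2+i,27.8+j])),i,j) for i in (-1.5,0,1.5) for j in (-1.5,0,1.5)))
k=(p[...,2]>65)&(p[...,2]<85)&(np.hypot(p[...,0]-629,p[...,1]-28)<40); print("collar top",np.nanmedian(p[k][:,2]))
k=(p[...,2]>92)&(p[...,2]<106)&(np.hypot(p[...,0]-629,p[...,1]-28)<80)&(np.hypot(p[...,0]-629,p[...,1]-28)>55); print("col top",np.nanmedian(p[k][:,2]))
s,_,ps=look("scene","scene5")
for n in ["bar","jar","dropper_a","glue","cup_a"]:
    print(n,[(np.round(r["xyz"]).tolist(),round(r["score"],2)) for r in optics.recognise("scene",n)])
E
```

```text
clock: 20.77
ee_pos: [655.0, 26.0, 234.4]
orientation: [-180.0, -0.1, 173.4]
force: [-1.4, 0.1, 0.8]
gripper_width: 0.602
finger_force: 0.0
[655.01365604  25.98000107 234.36589677] ((np.float64(25.358333615190865), np.float64(53.0), -0.5, 72), 0, -1.5)
collar top 74.16581866931868
col top 97.66328000030383
bar [([392.0, 48.0, 17.0], 0.92), ([363.0, -126.0, 19.0], 0.9)]
jar [([487.0, -320.0, 51.0], 0.8), ([731.0, 202.0, 73.0], 0.75)]
dropper_a [([617.0, 12.0, 72.0], 0.72), ([722.0, -160.0, 50.0], 0.66), ([668.0, -252.0, 50.0], 0.6)]
glue [([731.0, 198.0, 69.0], 0.91)]
cup_a [([651.0, -174.0, 21.0], 0.65), ([661.0, 218.0, 25.0], 0.58)]
```

View pics/end.png

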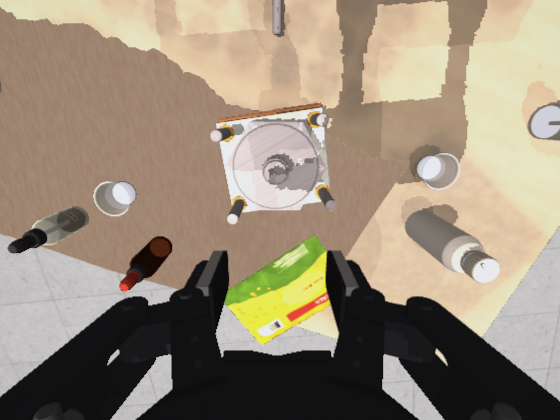

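View pics/scene5.png

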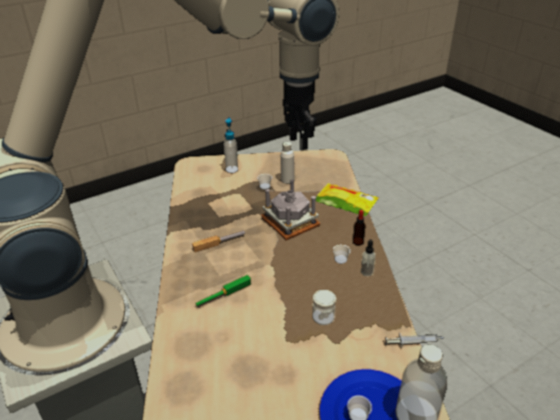

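The wrist picture shows the collar at (276,167) with its hole now at about 8.6° (q ≈ 1.2 rad, roughly 0.45 past contact). The scene picture shows the bar lying flat at (215,240) and the bystanders in place.

```bash
python3 -c "
from station import env
print(env.finish_job())"
```

```text
the job is handed in; nothing more can be done
None
```

I screwed the collar down with the bar in two holes until it bore firmly on the plate (about 0.64 N m, roughly 0.45 rad past contact by my estimate), laid the bar flat on the table clear of the press with the bystanders in place, and handed the job in; no verdict came back.

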